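# Shut and bolt the lithium cell box

## Task

Put the steel cell box away safely: push its open lid over until it is shut, push the knob of the sliding bolt along its slot so that the bolt goes fully home through the keeper on the lid, then push the knob over towards the front and all the way down into the cross slot so that the bolt is locked. Push gently with the fingertips and grip nothing; leave the cells in the box and the tools around it where they are.

Things in the scene. Friction and masses are not known exactly. Their poses are not given: they have to be found in the camera images.
- box: Dark steel box for lithium cells, 120 deep (x) x 170 wide (y) x 85 mm high, fixed to the bench. Origin: centre of its underside; x points to its back (away from the robot), y to its left, z up. A steel barrel bolt is screwed along the top of its front wall.
- slot_corner (a point): Corner of the bolt's L slot, on the barrel's axis (box x -70.5, y +5, z 66 mm; axes as the box's). The barrel, 16 mm diameter, lies along y from 55 mm right to 30 mm left of here. Its slot runs along the top from the knob's back place, 40 mm to the right, to this corner, then turns and runs 83 degrees down the barrel's front. The slot's walls stop the knob from turning anywhere else.
- lid (a joint): Angle of the lid on its stiff hinge, rad: 0 shut, about 1.75 standing open, stop at 1.95. It stays where it is left while above about 1.25 and sinks shut by itself once pushed below about 0.9. Plate 124 x 176 x 6 mm, 0.35 kg; its top is at z = 91 mm when shut, louvres in its middle reach 95 mm.
- lid_edge (a point): Middle of the lid's free (front) edge, on its outer face; it turns with the lid, 126 mm from the hinge line. The keeper, a steel loop (20 x 12 x 32 mm) through which the bolt passes when the lid is shut, hangs from this edge 54 mm to the left.
- hinge_line (a point): Middle of the lid's hinge line, at the top of the box's back wall (box x = +64, y = 0, z = 85 mm); the line runs along the box's y.
- bolt (a joint): How far the bolt has been slid to the box's left (+y), m: 0 back, 0.040 fully home; it needs about 2 N and stays where it is left. Its end enters the keeper at 0.018, so drawn further out it would keep the lid from shutting. Beyond 0.037 the knob's stem stands over the cross slot.
- bolt_knob (a joint): Angle of the bolt's knob about the barrel's axis, rad: 0 upright, 1.45 fully down in the cross slot, pointing forward (box -x). It needs about 1 N at the ball and stays where it is left. Once it is down, the bolt cannot slide back.
- knob_ball (a point): Centre of the polished (slippery) black ball, 18 mm diameter, at the end of the knob's 7 mm stem, 38 mm from the barrel's axis; with the knob upright it stands 104 mm above the bench, 13 mm above the shut lid's top face and 8.5 mm in front of the lid's front edge.
- cell_a: Turquoise lithium cell, 24 x 71 x 24 mm, lying along y in the rubber rack inside the box. Origin: centre of its underside.
- cell_b: A second cell like it, in the middle lane of the rack, left half.
- cell_c: A third cell like it, in the middle lane, right half.
- cutters: Side cutters, 51 x 134 x 10 mm, lying to the right of the box (loose).
- brick: Black mains adapter, 52 x 127 x 34 mm, lying to the left of the box (loose).
- driver: Small screwdriver, 27 x 153 x 27 mm, lying in front of the box (loose).

How it is judged:
By the outcome, as a careful person would: the job done as asked, in the order asked, and still so for the second after the job is handed in, with the robot touching nothing.
It also fails if it takes over 58 s, if anything falls off the work surface, if the arm or the gripper's body presses on something with over 40 N, if the wrist force passes 120 N, or if a joint passes its speed limit or range.

## Robot

A 6-joint arm with a two-finger parallel gripper is mounted at the origin on a cart in front of the work surface, level with it; the furniture and walls round the work are solid. World frame = base frame: x ahead of the robot, y to its left, z up, the work surface at z = 0. Lengths are in m, angles in rad, forces in N, time in s.
With the tool pointing down it reaches from about 0.35 to 0.975 m from the base axis. Payload 4.9 kg.
Tool frame: the origin (TCP) lies between the finger pads; the fingertips stand 14 mm ahead of it and the grasp point (between the pads) lies 5 mm behind it (manip.tcp_to_tips is the distance from the TCP to the fingertips, in m); z points along the fingers, y is the line along which they close (so a half turn about z gives the same grasp; the last joint's range is limited). The gripper opens to 85 mm and grips with 20 to 120 N. Pads are 22 mm wide; open, the fingers measure 114 mm over their backs; the gripper's body (76 mm by 85 mm) begins 54 mm behind the grasp point. The pads swing forward as they close: fully open they stand 13 mm farther back than shut.
Start: joints at [1.015, 0.053, 1.613, -0, 1.476, -0.119], TCP at [0.264, 0.566, 0.245] pointing down, gripper open.
Joint ranges: [-3.01, 3.01], [-1.01, 2.22], [0.06, 2.58], [-1.02, 4.17], [0.09, 2.62], [-3.14, 3.14]. Speed limits (rad/s): [2.57, 2.57, 3.14, 3.14, 3.14, 3.14].

## Interface

Orientations are given as a unit quaternion [w, x, y, z].
In Python, from plant import manip gives the robot as it stands.
- The arm moves only by the tool servo_tool, never from a script. Its argument "moves" is a list that holds one entry, the list of rows, each a list of 7 numbers: the shift along the tool's x, y, z in mm, then the turn, a rotation vector about the tool's x, y, z in degrees, then the finger opening in mm, from 0 to 85.4. In form: [[[x, y, z, ax, ay, az, fingers], ...]]. A call has 1 to 12 rows; each row shifts and turns the commanded pose from where the row before left it, along the tool's axes as they then stand; what a row does not reach is not made up. A row lasts 1/8 s, in which the tool goes at most 62.5 mm and 10.7 degrees, less where a joint would pass 70% of its speed; a pose out of reach is approached as far as the arm can. A call with a gripper value outside its range is refused whole. The fingers move at their own pace and stop on an object; the grip force is fixed at half the most. Time passes only in rows, so rows that do not move let the fingers close. It gives the time, the measured TCP pose, the force, the opening and the grip force at its end, in the units of the state.
- manip.state(): the state, without advancing time (a new reading comes with each control period).
- manip.grab_frame(name): name is "side" or "top"; returns a dict with "image" (384x512x3 uint8, blue, green, red), "mtx" (3x3 intrinsics, pixels), "eye" and "rotation" of the camera in the world. Camera axes: x right, y down, z forward; pixel columns grow to the right and rows downward; lengths in m; the calibration is good to about 2 mm. A picture is of the moment at which its call begins. There is no depth.
- manip.job_done(): hands the job in; it is judged then, once.
The state is a dict: "time": time; "joint_pos": joint angles; "joint_vel": joint speeds; "joint_efforts": joint torques, N m; "tool_pos": TCP position; "tool_rot": TCP orientation; "contact_force": force on the tool from outside, world axes, zero at the start; "ft_torque": the same for the moment, N m; "gripper_width": opening from 0.0 (shut) to 1.0 (fully open); "grasp_force": force on a finger pad.
Only numpy, scipy, OpenCV 4.12 (cv2) and the standard library are available. Lean on these libraries where they do the work, as an engineer would, in place of code of your own. Each camera call takes 0.05 s, during which the arm holds its last target. There are 200 camera calls.

## Working session

There is one attempt and no reset: what is moved stays moved. The work goes in short steps, Python scripts to look and compute and a tool call to move; the robot and the scene stay as the last step left them, time stands still between calls to the robot, and variables do not carry over. Pictures are saved under pics/ and viewed, at most 10 in all, crops included, and the job is handed in when it is done.

Besides the shell and the picture viewer there is one more tool, called by a JSON object that holds its "fn" and its "kwargs". servo_tool: Moves the arm, as the interface text tells. Its arguments: {"type":"object","properties":{"moves":{"type":"array"}},"required":["moves"]}

```bash
mkdir -p pics; cat > h.py <<'E'
import cv2, numpy as np
from plant import manip
def grab(n,f=None):
    d=manip.grab_frame(n)
    if f: cv2.imwrite('pics/'+f,d['image'])
    return d
def ray(d,u,v):
    R=np.array(d['rotation']);m=np.array(d['mtx'])
    return np.array(d['eye']),R@np.linalg.solve(m,[u,v,1.])
def plane(d,u,v,z):
    e,r=ray(d,u,v);return e+r*(z-e[2])/r[2]
def proj(d,p):
    R=np.array(d['rotation']);q=np.array(d['mtx'])@(R.T@(np.array(p)-d['eye']));return q[:2]/q[2]
def tri(a,pa,b,pb):
    e,r=ray(a,*pa);f,s=ray(b,*pb)
    t=np.linalg.lstsq(np.c_[r,-s],f-e,rcond=None)[0];p,q=e+t[0]*r,f+t[1]*s
    return (p+q)/2,np.linalg.norm(p-q)
E
python3 - <<'E'
from h import *
a=grab('top','t1.png');b=grab('side','s1.png')
for d in(a,b):print(d['eye'],np.round(d['rotation'],3).tolist(),d['mtx'][0][0])
s=manip.state();print(s['tool_pos'],s['tool_rot'],s['time'])
E
```

```text
[0.39982394 0.13471032 0.95196765] [-0.044, 0.712, -0.699, 0.053] 473.251939878906
[ 0.29910916 -0.5420205   0.55031248] [-0.475, 0.862, -0.147, 0.092] 395.75312158400766
[0.2641302  0.56583514 0.24414516] [-3.20494227e-04  2.16709933e-01  9.76235552e-01 -9.21386623e-04] 0.1
```

View pics/t1.png

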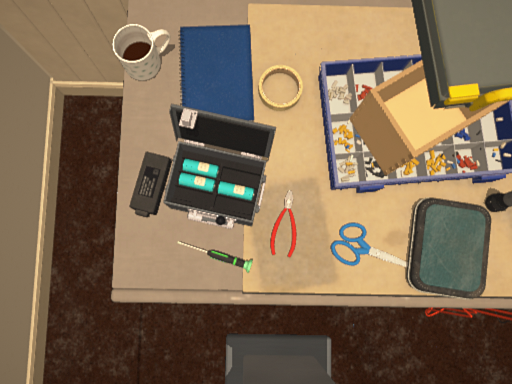

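View pics/s1.png

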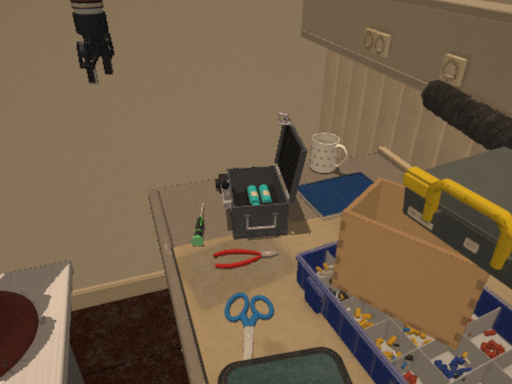

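The top view shows the box at about (220,170) with the knob ball near (221,220). The side view has the ball near (222,184) and the lid's top edge near (284,118). "rotation" is a quaternion, so I'll convert it.

```bash
sed -i 's/^from plant/from scipy.spatial.transform import Rotation as Ro\nfrom plant/; s/^    if f:/    d["rotation"]=Ro.from_quat(np.array(d["rotation"])[[1,2,3,0]]).as_matrix()\n    if f:/' h.py
python3 - <<'E'
from h import *
a=grab('top');b=grab('side')
for d in(a,b):print(np.round(d['rotation'],2).tolist())
for n,d,c in(('t',a,(150,85,140,160)),('s',b,(190,100,130,150))):
    x,y,w,h=c;cv2.imwrite(f'pics/{n}2.png',cv2.resize(d['image'][y:y+h,x:x+w],None,fx=4,fy=4,interpolation=cv2.INTER_CUBIC)[:600])
E
```

```text
[[0.02, -0.99, 0.14], [-1.0, -0.02, -0.01], [0.01, -0.14, -0.99]]
[[0.94, -0.17, 0.3], [-0.34, -0.5, 0.79], [0.02, -0.85, -0.53]]
```

View pics/t2.png

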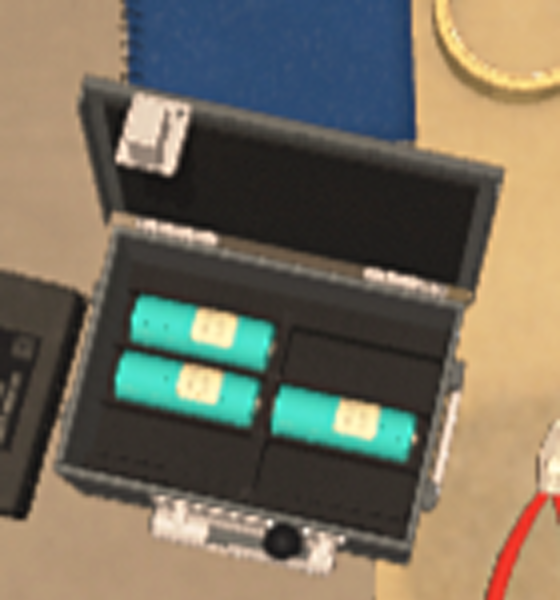

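View pics/s2.png

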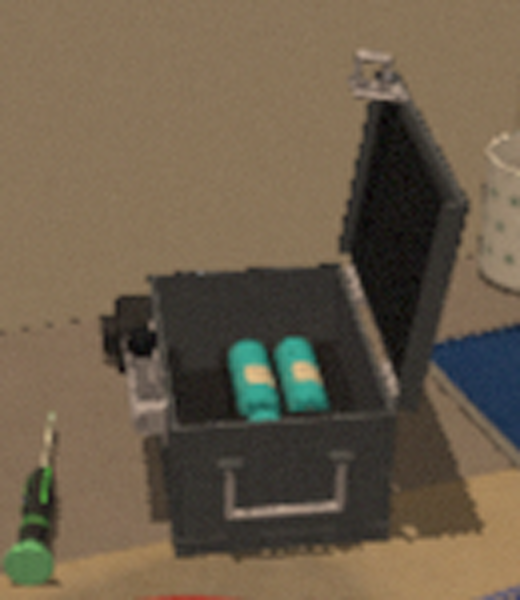

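Zoomed, the ball sits at top px (221,220.2) and side px (225,185.5). The box rim corners in the top image are FL (164.5,203), FR (253,224.5), BR (266.2,159.5), BL (178.7,142).

```bash
python3 - <<'E'
from h import *
a=grab('top');b=grab('side')
ball,e=tri(a,(221,220.2),b,(225,185.5));print('ball',ball,e, 'at z104',plane(a,221,220.2,.104))
P=[plane(a,u,v,.085) for u,v in((164.5,203),(253,224.5),(266.2,159.5),(178.7,142))]
for i in range(4):print(P[i].round(4),np.linalg.norm(P[i]-P[i-1]).round(4))
# side view rim: front-right, back-right corner
S=[plane(b,190+u/4,100+v/4,.085).round(4) for u,v in((172,428),(393,412),(152,277))];print(S)
yv=(P[0]-P[1])+(P[3]-P[2]);th=np.arctan2(-yv[0],yv[1]);c=np.mean(P,axis=0)
print('yaw',np.degrees(th),'centre',c)
R=Ro.from_euler('z',th).as_matrix();o=np.array([c[0],c[1],0])
print('pred ball',o+R@[-.0705,-.035,.104])
hl=o+R@[.064,0,.085];print('hinge',hl)
for n,u,v in(('R',500,170),('L',85,78)):
    e0,r=ray(a,150+u/4,85+v/4)
    # intersect with box-plane y=-/+0.088
    y=-.088 if n=='R' else .088
    nrm=R[:,1];t=((o+R@[0,y,0]-e0)@nrm)/(r@nrm);q=R.T@(e0+t*r-o);print(n,q, 'ang',np.arctan2(q[2]-.085,-(q[0]-.064)),np.hypot(q[2]-.085,q[0]-.064))
e0,r=ray(b,190+465/4,100+205/4);nrm=R[:,1];t=((o+R@[0,-.088,0]-e0)@nrm)/(r@nrm);print('side lid R',R.T@(e0+t*r-o))
Rt=Ro.from_quat(np.array(manip.state()['tool_rot'])[[1,2,3,0]]).as_matrix();print(Rt.round(3))
E
```

```text
ball [0.48259291 0.17179062 0.1036726 ] 0.0011040697472856993 at z104 [0.48310471 0.17167047 0.104     ]
[0.5147 0.2774 0.085 ] 0.1181
[0.4782 0.1135 0.085 ] 0.1679
[0.6008 0.0909 0.085 ] 0.1247
[0.6308 0.2557 0.085 ] 0.1676
[array([0.4825, 0.1135, 0.085 ]), array([0.5975, 0.091 , 0.085 ]), array([0.5168, 0.2725, 0.085 ])]
yaw -11.441203860101496 centre [0.55615629 0.18439415 0.085     ]
pred ball [0.48011453 0.16407418 0.104     ]
hinge [0.61888453 0.17169897 0.085     ]
R [ 0.21255516 -0.088      -0.19140921] ang -2.063950475833839 0.3138003974936957
L [0.08863538 0.088      0.20818901] ang 1.7681729926593308 0.12562815618938386
side lid R [ 0.08729321 -0.088       0.20742739]
[[-0.906  0.423 -0.   ]
 [ 0.423  0.906 -0.001]
 [ 0.    -0.001 -1.   ]]
```

{"fn": "servo_tool", "kwargs": {"moves": [[[0,0,-28,0,0,-6.7,0],[0,0,-28,0,0,-6.7,0],[-45,-20,0,0,0,0,0],[-50,-30,0,0,0,0,0],[-50,-30,0,0,0,0,0],[-50,-30,0,0,0,0,0],[-50,-30,0,0,0,0,0],[-50,-30,0,0,0,0,0],[-50,-30,0,0,0,0,0],[-50,-30,0,0,0,0,0],[-50,-30,0,0,0,0,0],[-45,-30,0,0,0,0,0]]]}}

```text
time: 1.8
tool_pos: [0.6872, 0.1819, 0.3011]
tool_rot: [-0.0, 0.101, 0.995, 0.0]
contact_force: [0.2, 0.1, 0.1]
gripper_width: -0.001
grasp_force: 0.0
```

```bash
cat >> h.py <<'E'
TH=np.radians(-11.44);RB=Ro.from_euler('z',TH).as_matrix();O=np.array([.556,.184,0])
def where():
    s=manip.state();R=Ro.from_quat(np.array(s['tool_rot'])[[1,2,3,0]]).as_matrix()
    tip=np.array(s['tool_pos'])+R[:,2]*.014
    print('t',s['time'],'tip box mm',(1e3*RB.T@(tip-O)).round(1),'F box',(RB.T@s['contact_force']).round(1),'w',s['gripper_width'])
    print('tool axes in box',(RB.T@R).round(3).tolist())
E
python3 -c "
from h import *
where()"
```

```text
t 1.8 tip box mm [129.   24.  287.1] F box [0.2 0.2 0.1] w -0.0012009860237630664
tool axes in box [[-1.0, 0.004, -0.0], [0.004, 1.0, 0.0], [0.0, 0.0, -1.0]]
```

{"fn": "servo_tool", "kwargs": {"moves": [[[0,-12,35,0,0,0,0],[0,-12,40,0,0,0,0],[0,0,40,0,0,0,0],[10,0,0,0,0,0,0],[10,0,0,0,0,0,0],[8,0,0,0,0,0,0],[8,0,0,0,0,0,0],[8,0,0,0,0,0,0],[8,0,0,0,0,0,0]]]}}

```text
time: 2.92
tool_pos: [0.63, 0.1707, 0.187]
tool_rot: [0.001, 0.101, 0.995, 0.0]
contact_force: [1.8, 0.6, 1.3]
gripper_width: -0.001
grasp_force: 0.8
```

```bash
python3 -c "
from h import *
where();grab('side','s3.png')"
```

```text
t 2.925 tip box mm [ 75.2   1.6 173. ] F box [1.6 0.9 1.3] w -0.0006595628029603097
tool axes in box [[-1.0, 0.003, 0.001], [0.003, 1.0, 0.0], [-0.001, 0.0, -1.0]]
```

View pics/s3.png

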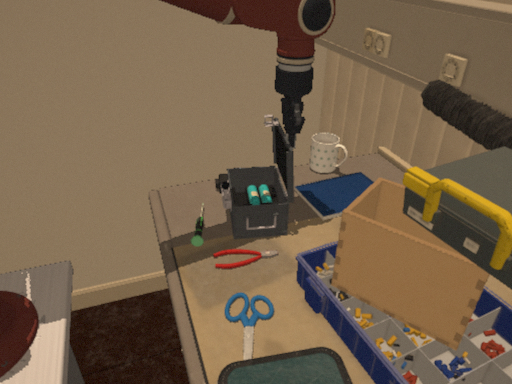

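The lid (top edge about (272,125)) now stands upright against the fingertips; keep going.

{"fn": "servo_tool", "kwargs": {"moves": [[[8,0,0,0,0,0,0],[8,0,0,0,0,0,0],[8,0,1,0,0,0,0],[8,0,2,0,0,0,0],[8,0,3,0,0,0,0],[8,0,3,0,0,0,0],[7,0,4,0,0,0,0],[7,0,5,0,0,0,0],[6,0,6,0,0,0,0],[5,0,6,0,0,0,0],[0,0,0,0,0,0,0],[0,0,0,0,0,0,0]]]}}

```text
time: 4.47
tool_pos: [0.5588, 0.1852, 0.1564]
tool_rot: [0.0, 0.101, 0.995, 0.0]
contact_force: [-0.0, -0.7, -1.1]
gripper_width: 0.002
grasp_force: 0.0
```

```bash
python3 -c "
from h import *
where();grab('side','s4.png')"
```

```text
t 4.475 tip box mm [  2.5   1.7 142.4] F box [ 0.1 -0.7 -1.1] w 0.002290512127063171
tool axes in box [[-1.0, 0.003, 0.0], [0.003, 1.0, 0.0], [-0.0, 0.0, -1.0]]
```

View pics/s4.png

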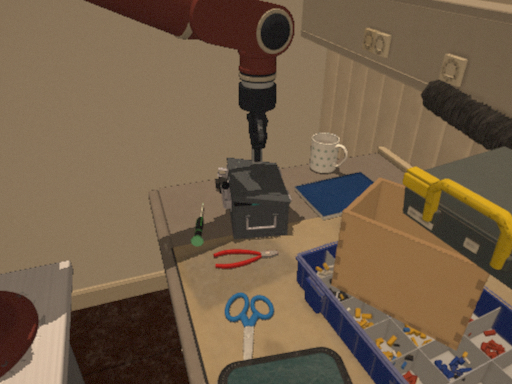

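The lid has sunk nearly shut (plate around (258,180)). Now to the right of the knob.

{"fn": "servo_tool", "kwargs": {"moves": [[[20,-18,-4,0,0,0,0],[20,-20,0,0,0,0,0],[20,-20,0,0,0,0,0],[16,-16,0,0,0,0,0],[0,0,25,0,0,0,0],[0,0,24,0,0,0,0],[0,0,0,0,0,0,0],[0,0,0,0,0,0,0]]]}}

```text
time: 5.52
tool_pos: [0.4701, 0.1281, 0.1124]
tool_rot: [0.001, 0.101, 0.995, 0.0]
contact_force: [0.8, 0.3, 0.9]
gripper_width: 0.0
grasp_force: 0.0
```

```bash
python3 -c "
from h import *
where();o=[]
for n,(x,y,w,h) in(('top',(150,120,120,120)),('side',(190,120,120,120))):
    d=grab(n);o.append(cv2.resize(d['image'][y:y+h,x:x+w],(400,400),interpolation=cv2.INTER_CUBIC))
cv2.imwrite('pics/5.png',np.hstack(o))"
```

```text
t 5.525 tip box mm [-73.1 -71.8  98.4] F box [0.8 0.5 0.9] w 0.00043259363962243254
tool axes in box [[-1.0, 0.003, 0.001], [0.003, 1.0, 0.0], [-0.001, 0.0, -1.0]]
```

View pics/5.png

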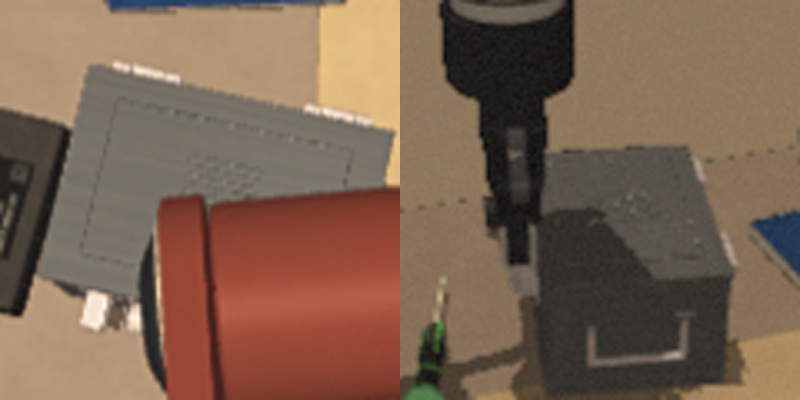

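The lid looks shut and flat, and the finger stands right of the ball. Push left.

{"fn": "servo_tool", "kwargs": {"moves": [[[1,5,1,0,0,0,0],[0,5,0,0,0,0,0],[0,4,0,0,0,0,0],[0,4,0,0,0,0,0],[0,4,0,0,0,0,0],[0,4,0,0,0,0,0]]]}}

```text
time: 6.38
tool_pos: [0.4735, 0.1537, 0.1102]
tool_rot: [-0.0, 0.101, 0.995, -0.0]
contact_force: [-0.6, -2.2, 0.8]
gripper_width: -0.002
grasp_force: 1.1
```

{"fn": "servo_tool", "kwargs": {"moves": [[[0,4,0,0,0,0,0],[0,4,0,0,0,0,0],[0,3,0,0,0,0,0],[0,3,0,0,0,0,0]]]}}

```text
time: 6.88
tool_pos: [0.4763, 0.1675, 0.1102]
tool_rot: [-0.0, 0.101, 0.995, -0.0]
contact_force: [-0.8, -2.1, -0.6]
gripper_width: 0.0
grasp_force: 1.0
```

```bash
python3 -c "
from h import *
where()"
```

```text
t 6.875 tip box mm [-74.8 -32.   96.2] F box [-0.4 -2.2 -0.6] w 2.035339694124034e-05
tool axes in box [[-1.0, 0.003, -0.0], [0.003, 1.0, -0.0], [0.0, -0.0, -1.0]]
```

{"fn": "servo_tool", "kwargs": {"moves": [[[0,3,0,0,0,0,0],[0,3,0,0,0,0,0],[0,3,0,0,0,0,0]]]}}

```text
time: 7.25
tool_pos: [0.4782, 0.1764, 0.1102]
tool_rot: [-0.0, 0.101, 0.995, -0.0]
contact_force: [-0.2, -2.3, 0.4]
gripper_width: -0.001
grasp_force: 1.0
```

{"fn": "servo_tool", "kwargs": {"moves": [[[0,2,0,0,0,0,0],[0,2,0,0,0,0,0]]]}}

```text
time: 7.5
tool_pos: [0.4789, 0.1803, 0.1103]
tool_rot: [-0.0, 0.101, 0.995, -0.0]
contact_force: [-0.8, -1.8, 0.1]
gripper_width: 0.0
grasp_force: 1.0
```

{"fn": "servo_tool", "kwargs": {"moves": [[[0,2,0,0,0,0,0],[0,2,0,0,0,0,0]]]}}

```text
time: 7.75
tool_pos: [0.4797, 0.1842, 0.1102]
tool_rot: [-0.0, 0.101, 0.995, -0.0]
contact_force: [-0.6, -2.1, -0.2]
gripper_width: 0.003
grasp_force: 0.9
```

Tip y is now about −15; still sliding.

{"fn": "servo_tool", "kwargs": {"moves": [[[0,2,0,0,0,0,0],[0,2,0,0,0,0,0]]]}}

```text
time: 8.0
tool_pos: [0.4801, 0.1859, 0.1101]
tool_rot: [-0.001, 0.101, 0.995, -0.003]
contact_force: [-3.2, -14.0, 3.2]
gripper_width: -0.001
grasp_force: 7.1
```

{"fn": "servo_tool", "kwargs": {"moves": [[[0,2,0,0,0,0,0],[0,1,0,0,0,0,0]]]}}

```text
time: 8.25
tool_pos: [0.4802, 0.1866, 0.11]
tool_rot: [-0.001, 0.101, 0.995, -0.006]
contact_force: [-6.0, -20.5, 5.3]
gripper_width: 0.003
grasp_force: 11.0
```

```bash
python3 -c "
from h import *
where();o=[]
for n,(x,y,w,h) in(('top',(150,120,120,120)),('side',(190,120,120,120))):
    d=grab(n);o.append(cv2.resize(d['image'][y:y+h,x:x+w],(400,400),interpolation=cv2.INTER_CUBIC))
cv2.imwrite('pics/6.png',np.hstack(o))"
```

```text
t 8.25 tip box mm [-74.8 -12.6  96. ] F box [ -1.8 -21.3   5.3] w 0.003312405719225522
tool axes in box [[-1.0, 0.003, -0.002], [0.003, 1.0, -0.012], [0.002, -0.012, -1.0]]
```

The stop is reached (21 N). I'll back off, lift over and come down behind the ball.

{"fn": "servo_tool", "kwargs": {"moves": [[[0,-8,0,0,0,0,0],[0,-8,-10,0,0,0,0],[0,0,-20,0,0,0,0],[-17,0,0,0,0,0,0],[-17,8,0,0,0,0,0],[0,12,0,0,0,0,0],[0,12,0,0,0,0,0],[0,0,14,0,0,0,0],[0,0,14,0,0,0,0],[0,0,0,0,0,0,0]]]}}

```text
time: 9.6
tool_pos: [0.5158, 0.1992, 0.1096]
tool_rot: [-0.002, 0.101, 0.995, -0.001]
contact_force: [-0.1, -0.2, -0.1]
gripper_width: 0.002
grasp_force: 0.0
```

```bash
python3 -c "
from h import *
where();o=[]
for n,(x,y,w,h) in(('top',(150,120,120,120)),('side',(190,120,120,120))):
    d=grab(n);o.append(cv2.resize(d['image'][y:y+h,x:x+w],(400,400),interpolation=cv2.INTER_CUBIC))
cv2.imwrite('pics/7.png',np.hstack(o))"
```

```text
t 9.6 tip box mm [-42.5   6.9  95.6] F box [-0.  -0.3 -0.1] w 0.0016406449764055496
tool axes in box [[-1.0, 0.003, -0.004], [0.003, 1.0, -0.002], [0.004, -0.002, -1.0]]
```

View pics/7.png

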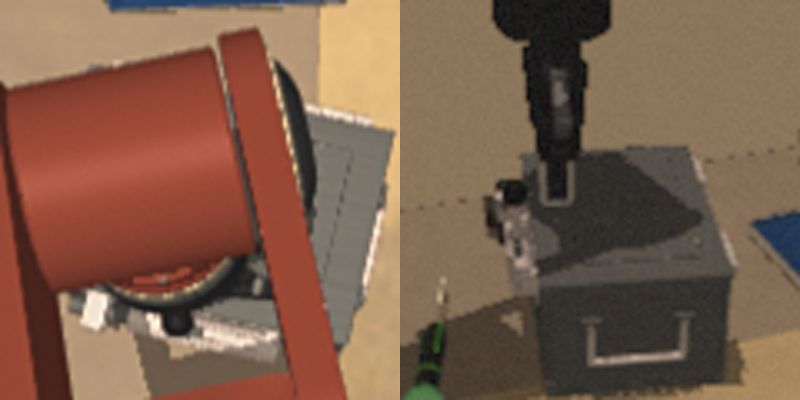

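The ball is at top px ≈(203,215), i.e. moved 32 mm (8→40 mm, home), with the finger just behind it. Push forward.

{"fn": "servo_tool", "kwargs": {"moves": [[[5,0,0,0,0,0,0],[4,0,0,0,0,0,0],[4,0,0,0,0,0,0],[4,0,0,0,0,0,0],[4,0,0,0,0,0,0],[4,0,0,0,0,0,0]]]}}

```text
time: 10.45
tool_pos: [0.4929, 0.2049, 0.1122]
tool_rot: [-0.0, 0.101, 0.995, 0.0]
contact_force: [0.2, 0.0, -0.5]
gripper_width: -0.002
grasp_force: 0.5
```

{"fn": "servo_tool", "kwargs": {"moves": [[[4,0,0,0,0,0,0],[4,0,0,0,0,0,0],[4,0,0,0,0,0,0],[3,0,0,0,0,0,0]]]}}

```text
time: 10.95
tool_pos: [0.4782, 0.2078, 0.1123]
tool_rot: [-0.0, 0.101, 0.995, -0.0]
contact_force: [1.2, -0.7, 0.9]
gripper_width: 0.002
grasp_force: 0.3
```

```bash
python3 -c "
from h import *
where();o=[]
for n,(x,y,w,h) in(('top',(150,120,120,120)),('side',(190,120,120,120))):
    d=grab(n);o.append(cv2.resize(d['image'][y:y+h,x:x+w],(400,400),interpolation=cv2.INTER_CUBIC))
cv2.imwrite('pics/8.png',np.hstack(o))"
```

```text
t 10.95 tip box mm [-81.    7.9  98.3] F box [ 1.3 -0.5  0.9] w 0.0018276246337450032
tool axes in box [[-1.0, 0.003, -0.0], [0.003, 1.0, -0.0], [0.0, -0.0, -1.0]]
```

View pics/8.png

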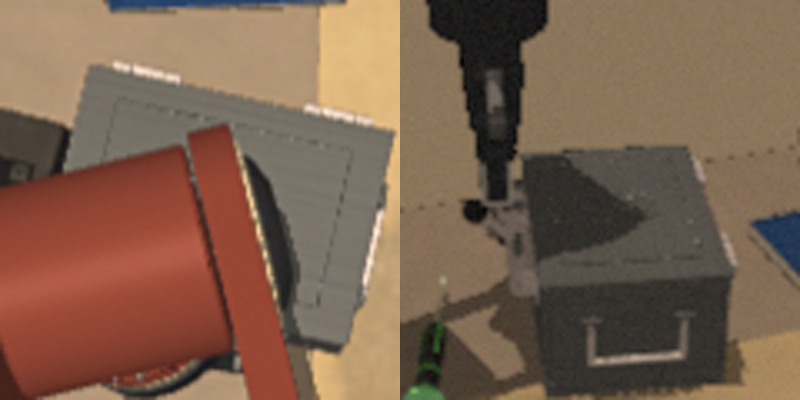

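The knob has turned about 50–55° (ball at side crop (475,210), in front of the fingertip). Step over it and press down.

{"fn": "servo_tool", "kwargs": {"moves": [[[0,0,-8,0,0,0,0],[12,-2,0,0,0,0,0],[13,0,0,0,0,0,0],[0,0,5,0,0,0,0],[0,0,4,0,0,0,0],[0,0,4,0,0,0,0],[0,0,4,0,0,0,0]]]}}

```text
time: 11.92
tool_pos: [0.4532, 0.2113, 0.1035]
tool_rot: [-0.0, 0.101, 0.995, 0.0]
contact_force: [-0.6, 1.1, 1.3]
gripper_width: 0.003
grasp_force: 0.7
```

{"fn": "servo_tool", "kwargs": {"moves": [[[0,0,3,0,0,0,0],[0,0,3,0,0,0,0],[0,0,2,0,0,0,0]]]}}

```text
time: 12.3
tool_pos: [0.4536, 0.2107, 0.0948]
tool_rot: [-0.0, 0.101, 0.995, -0.0]
contact_force: [-0.6, -0.1, 0.8]
gripper_width: 0.001
grasp_force: 0.4
```

{"fn": "servo_tool", "kwargs": {"moves": [[[0,0,2,0,0,0,0],[0,0,1,0,0,0,0]]]}}

```text
time: 12.55
tool_pos: [0.4538, 0.2109, 0.0929]
tool_rot: [-0.0, 0.101, 0.995, -0.0]
contact_force: [-3.6, -1.6, 7.5]
gripper_width: 0.001
grasp_force: 3.7
```

```bash
python3 -c "
from h import *
where()"
```

```text
t 12.55 tip box mm [-105.5    6.1   78.9] F box [-3.2 -2.3  7.5] w 0.0006921886729307795
tool axes in box [[-1.0, 0.003, -0.0], [0.003, 1.0, -0.0], [0.0, -0.0, -1.0]]
```

Tip z is 78.9 with force rising, matching the fully-down ball top (79.6). I'll press slightly more, then withdraw and look.

{"fn": "servo_tool", "kwargs": {"moves": [[[0,0,2,0,0,0,0],[0,0,0,0,0,0,0],[0,0,-20,0,0,0,0],[0,0,-40,0,0,0,0],[0,20,-50,0,0,0,0],[0,50,-30,0,0,0,0],[0,50,0,0,0,0,0],[0,50,0,0,0,0,0],[0,50,0,0,0,0,0],[0,50,0,0,0,0,0],[0,50,0,0,0,0,0],[0,0,0,0,0,0,0]]]}}

```text
time: 14.05
tool_pos: [0.5178, 0.5268, 0.2281]
tool_rot: [-0.001, 0.1, 0.995, -0.001]
contact_force: [0.4, -0.6, -0.4]
gripper_width: -0.001
grasp_force: 0.0
```

```bash
python3 -c "
from h import *
where();o=[]
for n,(x,y,w,h) in(('top',(130,120,130,130)),('side',(190,120,120,120))):
    d=grab(n);o.append(cv2.resize(d['image'][y:y+h,x:x+w],(400,400),interpolation=cv2.INTER_CUBIC))
    print(n,proj(d,O+RB@[-.1082,.005,.0706]),proj(d,O+RB@[-.062,.088,.091]),proj(d,O+RB@[-.062,-.088,.091]))
cv2.imwrite('pics/9.png',np.hstack(o))"
```

```text
t 14.05 tip box mm [-105.4  328.4  214.1] F box [ 0.5 -0.5 -0.4] w -0.0010698068650480215
tool axes in box [[-1.0, 0.001, -0.001], [0.001, 1.0, -0.001], [0.001, -0.001, -1.0]]
top [200.44678805 238.80150151] [161.13080241 203.61283148] [254.99387117 224.47827706]
side [207.6273722  191.81647311] [225.18194437 165.43348416] [231.21891833 205.90647825]
```

View pics/9.png

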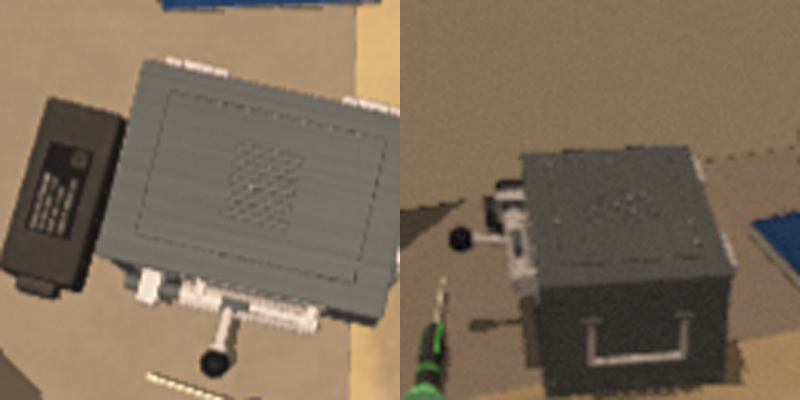

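The lid is shut and the bolt runs through the keeper. The ball is at top (200,238) and side (208,191), within a pixel of the predicted fully-down position.

```bash
python3 -c "
from plant import manip
print(manip.job_done())"
```

```text
the job is handed in; nothing more can be done
None
```

The lid is shut, the bolt is fully home through the keeper and the knob is locked all the way down; the job was handed in at about 14 s, with no verdict shown.

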